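# Set the hold-down screw of a comb jig: bottom it, back off a quarter turn, lock it

## Task

Set the hold-down of the steel jig that holds the comb: turn its flat-headed thumbscrew clockwise (seen from above) until it bottoms finger-tight on the pad over the comb, without forcing it, then back it off a quarter turn. Then swing the lock lever at the end of the jig clockwise all the way to its stop, and leave everything else on the table where it is.

Things in the scene. Friction and masses are not known exactly. Their poses are not given: they have to be found in the camera images.
- jig: Fixed steel jig on four rubber feet: base plate 110 mm (x) by 220 mm (y), top face 22 mm above the table; a comb stands in its channel along y, under a small bridge (84 mm along x, 32 mm along y, top 76 mm above the table, its bush 81 mm). Origin: on the table under the bridge's centre; z up. To its right stand a bench grinder (260 mm high) and a wooden box: cross over them above 0.4 m.
- spade (a point): Middle of the thumbscrew's flat spade head, on its vertical axis (the jig's z axis), 105 mm above the table. An upright steel plate 36 mm long (its own x), 9 mm thick (its own y: pinch it there), 30 mm high: top 14 mm above, lower edge 16 mm below this point, then a 20 mm round collar. Any start angle. Clockwise from above tightens; light drag of 0.03 N m.
- plunger_tip (a point): Lower end of the plunger that the thumbscrew drives down, on the screw axis, 3 mm per turn of the screw (right-hand; the head itself stays at its height). It bottoms 0.3 to 0.47 turn from the start, at a head angle that differs each time and shows nowhere; the turning torque then rises steeply, 0.2 N m per 0.1 rad. Finger-tight is 0.15 to 0.35 N m.
- seat (a point): Fixed point of the jig on the screw axis, 59.5 mm above the table: top of the steel pad on the comb, where the plunger tip bottoms. After a quarter turn back the plunger tip stands 0.75 mm above it: too little to be read well from measured positions.
- pad_give (a joint): How far the springy pad is pressed down by the screw, in m: 0 when free, grows by 1.25 mm per N m of tightening torque after bottoming; over-tightened at 0.56 mm (0.45 N m). Too small to be read well.
- lock (a joint): Lock lever's angle in rad: 0 open, 1.2 at its stop (locked); grows as it swings clockwise seen from above. Starts 0 to 0.25. Stays where it is left; about 2 N at the knob moves it.
- lock_knob (a point): Middle of the upright black knob at the end of the lock lever: 15 mm across, from 52 mm to 85 mm above the table, this point 71 mm above it, 52 mm from the pivot. Turns with the lever.
- lock_pivot (a point): Fixed point on the lever's vertical pivot axis at the jig's +y end (jig x 0, y +88 mm), 71 mm above the table. Open, the lever points to the jig's -x side (20 degrees towards +y); locked, to its +y side.
- oil_bottle: Bystander: standing oil bottle, 36 mm across, 126 mm high. Origin under its centre.
- driver: Bystander: lying screwdriver, 167 mm long along its y, 22 mm high. Origin under its centre.
- cover_a: Bystander: pressed metal cover plate, 30 x 103 x 10 mm, long side along its y. Origin under its centre.
- cover_b: Bystander: the same kind of cover plate as cover_a.
- marker: Bystander: lying marker pen, 134 mm long along its y, 17 mm thick. Origin under its centre.

How it is judged:
By the outcome, as a careful person would: the job done as asked, in the order asked, and still so for the second after the job is handed in, with the robot touching nothing.
It also fails if it takes over 72 s, if anything falls off the work surface, if the arm or the gripper's body presses on something with over 40 N, if the wrist force passes 120 N, or if a joint passes its speed limit or range.

## Robot

A 7-joint arm with a two-finger parallel gripper is mounted at the origin on the work surface; the furniture and walls round the work are solid. World frame = base frame: x ahead of the robot, y to its left, z up, the work surface at z = 0. Lengths are in m, angles in degrees, forces in N, time in s.
With the tool pointing down it reaches from about 0.425 to 0.875 m from the base axis. Payload 4.7 kg.
Tool frame: the origin (TCP) lies at the centre of the arm's flange, where the gripper is bolted on; the fingertips stand 182 mm ahead of it and the grasp point (between the pads) lies 164 mm ahead of it; z points along the fingers, y is the line along which they close (so a half turn about z gives the same grasp; the last joint's range is limited). The gripper opens to 87 mm and grips with 3 to 60 N. Pads are 19 mm wide; open, the fingers measure 117 mm over their backs; the gripper's body (75 mm by 190 mm) begins 51 mm behind the grasp point.
Start: joints at [-71.843, 18.392, -4.016, 83.108, 1.295, 78.541, -3.26], TCP at [0.194, 0.62, 0.405] pointing down, gripper open.
Joint ranges: [-163.93, 163.93], [-17.29, 119.83], [-79.2, 71.16], [3.27, 140.29], [-89.18, 269.18], [5.43, 117.66], [-154.24, 154.24]. Speed limits (degrees/s): [147.25, 147.25, 180, 180, 180, 180, 180].

## Interface

Orientations are given as a 3x3 rotation matrix whose columns are the frame's x, y, z axes.
In Python, from workcell import observe, grab_frame, camera_params, job_done gives the robot as it stands.
- The arm moves only by the tool arm_command, never from a script. Its argument "targets" is a list of rows, each an object of numbers: "fingers": the opening, from 0 (shut) to 1 (fully open); "dx", "dy", "dz": the shift along the tool's x, y, z in cm; "yaw": the turn about the tool's z in rad. A call has 1 to 20 rows; each row shifts and turns the commanded pose from where the row before left it, along the tool's axes as they then stand; what a row does not reach is not made up. A row lasts 1/8 s, in which the tool goes at most 62.5 mm and 10.7 degrees, less where a joint would pass 70% of its speed; a pose out of reach is approached as far as the arm can. A call is refused whole if a number of a shift passes 6.25 or a number of a turn 0.188, either way. A call with a gripper value outside its range is refused whole. The fingers move at their own pace and stop on an object; "newtons" is the grip in N (left out, the last holds). Time passes only in rows, so rows that do not move let the fingers close. It gives the time, the measured TCP pose, the force, the opening and the grip force at its end, in the units of the state.
- observe(): the state, without advancing time (a new reading comes with each control period).
- grab_frame(name): name is "side" or "top"; returns (picture, depth): 384x512x3 uint8, red, green, blue; 384x512 float32, m along the optical axis (not along the pixel's ray), 0 where there is no reading.
- camera_params(name): a dict with "vfov" (degrees; the focal length in pixels is half the picture's height over the tangent of half this angle, whatever the lens; pixels are square), "cx", "cy" (the principal point, pixels), "extrinsics" (4x4, takes a point from camera to world coordinates). Camera axes: x right, y down, z forward; pixel columns grow to the right and rows downward; lengths in m; the calibration is good to about 2 mm. A picture is of the moment at which its call begins. camera_params takes no time and is no camera call.
- job_done(): hands the job in; it is judged then, once.
The state is a dict: "t": time; "joint_positions": joint angles; "dq": joint speeds; "tau": joint torques, N m; "tool_pos": TCP position; "ee_rot": TCP orientation; "ft_force": force on the tool from outside, world axes, zero at the start; "moment": the same for the moment, N m; "finger_gap": finger opening in m; "grasp_force": force on a finger pad.
Only numpy, scipy, OpenCV 4.12 (cv2) and the standard library are available. Lean on these libraries where they do the work, as an engineer would, in place of code of your own. Each camera call takes 0.05 s, during which the arm holds its last target. There are 200 camera calls.

## Working session

There is one attempt and no reset: what is moved stays moved. The work goes in short steps, Python scripts to look and compute and a tool call to move; the robot and the scene stay as the last step left them, time stands still between calls to the robot, and variables do not carry over. Pictures are saved under pics/ and viewed, at most 10 in all, crops included, and the job is handed in when it is done.

Besides the shell and the picture viewer there is one more tool, called after "Emit:" by a JSON object that holds its "op" and its "data". arm_command: Moves the arm, as the interface text tells. Its arguments: {"type":"object","properties":{"targets":{"type":"array","items":{"type":"object","properties":{"fingers":{"type":"number"},"dx":{"type":"number"},"dy":{"type":"number"},"dz":{"type":"number"},"yaw":{"type":"number"}}}},"newtons":{"type":"number"}},"required":["targets"]}

```bash
mkdir -p pics; cat > h.py <<'E'
import numpy as np,cv2
from workcell import observe,grab_frame,camera_params,job_done
def K(n):
    p=camera_params(n);return 192/np.tan(np.radians(p['vfov'])/2),p['cx'],p['cy'],np.array(p['extrinsics'])
def ray(n,u,v,z):
    f,cx,cy,E=K(n);d=E[:3,:3]@np.array([(u-cx)/f,(v-cy)/f,1]);return E[:3,3]+d*(z-E[2,3])/d[2]
def cloud(n,D):
    f,cx,cy,E=K(n);v,u=np.mgrid[:384,:512]
    P=np.stack([(u-cx)/f*D,(v-cy)/f*D,D],-1);return P@E[:3,:3].T+E[:3,3]
def proj(n,P):
    f,cx,cy,E=K(n);q=np.linalg.inv(E)@np.append(P,1);return f*q[0]/q[2]+cx,f*q[1]/q[2]+cy
E
python3 - <<'E'
from h import *
np.set_printoptions(precision=3,suppress=True)
s=observe();print(s)
for n in('top','side'):
    im,d=grab_frame(n);np.savez(n+'0.npz',im=im,d=d);print(n,camera_params(n))
    cv2.imwrite(f'pics/{n}0.png',cv2.resize(im[:,:,::-1],(768,576)))
E
```

```text
{'t': 0.0, 'joint_positions': array([-71.844,  18.442,  -4.015,  83.175,   1.296,  78.541,  -3.261]), 'dq': array([ 0.041, -0.001, -0.04 ,  0.092, -0.047,  0.029, -0.096]), 'tau': array([  0.   , -49.128,  -0.404, -31.253,  -0.064,   0.044,   0.   ]), 'tool_pos': array([0.194, 0.62 , 0.404]), 'ee_rot': array([[-0.955,  0.298, -0.   ],
       [ 0.298,  0.955, -0.002],
       [-0.   , -0.002, -1.   ]]), 'ft_force': array([ 0.007,  0.413, -0.597]), 'moment': array([-0.003,  0.04 ,  0.011]), 'grasp_force': 0.0, 'finger_gap': 0.08742223687222542}
top {'vfov': 51.551061213137224, 'cx': 260.9875399945009, 'cy': 192.86788063995934, 'extrinsics': array([[-0.026, -0.99 ,  0.141,  0.31 ],
       [-0.999,  0.029,  0.015,  0.306],
       [-0.019, -0.141, -0.99 ,  1.131],
       [ 0.   ,  0.   ,  0.   ,  1.   ]])}
side {'vfov': 48.41425357752215, 'cx': 242.29620396957927, 'cy': 190.5884163376696, 'extrinsics': array([[ 0.973, -0.144,  0.182,  0.271],
       [-0.232, -0.556,  0.798, -0.573],
       [-0.014, -0.818, -0.574,  0.705],
       [ 0.   ,  0.   ,  0.   ,  1.   ]])}
```

View pics/top0.png

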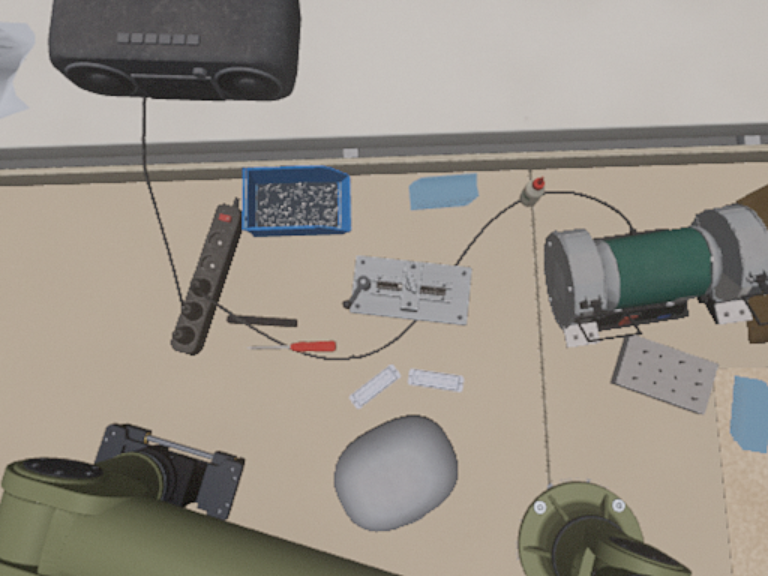

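View pics/side0.png

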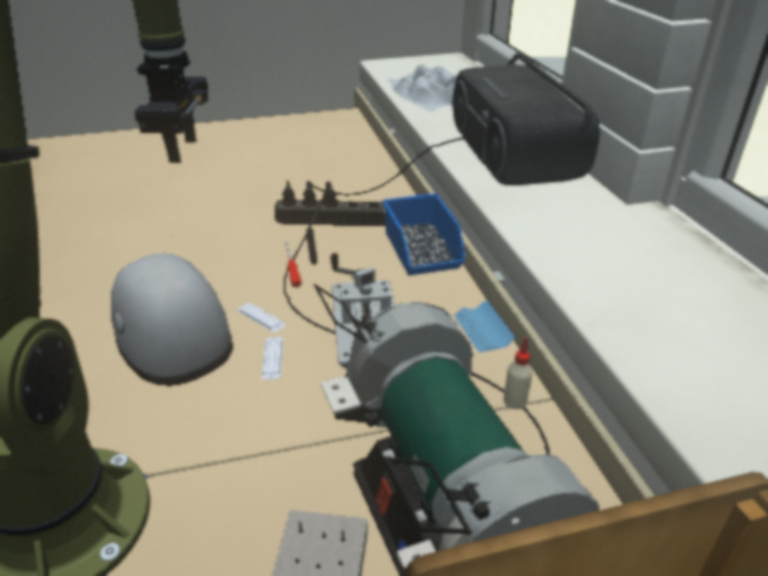

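The top view shows the jig centred at about (411,290) of 768 px, its lever at the left (+y) end with the knob at (347,303). The side view shows the spade at about (366,278) and the knob at (335,260).

```bash
python3 - <<'E'
from h import *
np.set_printoptions(precision=4,suppress=True)
z=np.load('top0.npz');im,d=z['im'],z['d'];P=cloud('top',d)
c0=ray('top',274,193,.08);print('c0',c0)
sel=(np.hypot(P[...,0]-c0[0],P[...,1]-c0[1])<.16)
pl=sel&(abs(P[...,2]-.022)<.005)
pts=P[pl][:,:2].astype(np.float32);print('plate',len(pts),P[pl][:,2].mean(),cv2.minAreaRect(pts))
for lo,hi in((.07,.09),(.092,.13),(.05,.13)):
    m=sel&(P[...,2]>lo)&(P[...,2]<hi)
    n,l,st,ce=cv2.connectedComponentsWithStats(m.astype(np.uint8))
    for i in range(1,n):
        if st[i,4]>3:
            q=P[l==i];print(lo,hi,st[i],q.mean(0),q[:,2].max(),cv2.minAreaRect(q[:,:2].astype(np.float32)))
cv2.imwrite('pics/top_crop.png',cv2.resize(im[160:226,220:325,::-1],None,fx=7.5,fy=7.5,interpolation=cv2.INTER_CUBIC))
z=np.load('side0.npz');im=z['im']
cv2.imwrite('pics/side_crop.png',cv2.resize(im[160:240,205:290,::-1],None,fx=7,fy=7,interpolation=cv2.INTER_CUBIC))
E
```

```text
c0 [0.4587 0.2875 0.08  ]
plate 1954 0.02266894694374888 ((0.46891236305236816, 0.2890336215496063), (0.22008636593818665, 0.11047349870204926), 81.9866714477539)
0.07 0.09 [266 174  15  32 303] [0.4668 0.2892 0.077 ] 0.0896535950925772 ((0.46868896484375, 0.28897178173065186), (0.03167062997817993, 0.08455093204975128), 82.15200805664062)
0.07 0.09 [228 200   6   6  27] [0.4368 0.404  0.083 ] 0.08763527511150371 ((0.43682318925857544, 0.4041309058666229), (0.012407605536282063, 0.012347927317023277), 7.730064868927002)
0.092 0.13 [270 181   8  15  60] [0.4678 0.2894 0.116 ] 0.12256454387574278 ((0.46841129660606384, 0.2883978486061096), (0.0349520705640316, 0.013110273517668247), 24.661006927490234)
0.05 0.13 [250 174  47  33 530] [0.4667 0.2893 0.0753] 0.12256454387574278 ((0.46791940927505493, 0.28963378071784973), (0.10143551975488663, 0.084234818816185), 43.87095260620117)
0.05 0.13 [228 183  18  23 132] [0.464  0.3865 0.0624] 0.08763527511150371 ((0.46174460649490356, 0.3895476162433624), (0.021841732785105705, 0.06990467011928558), 53.455970764160156)
```

View pics/top_crop.png

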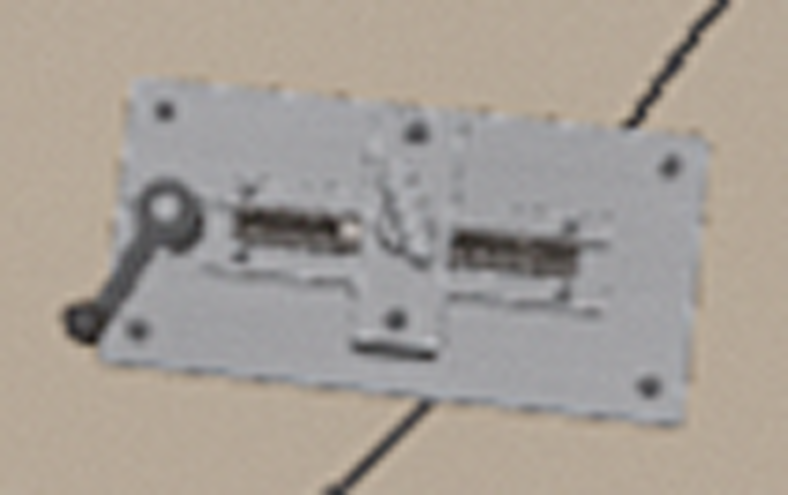

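View pics/side_crop.png

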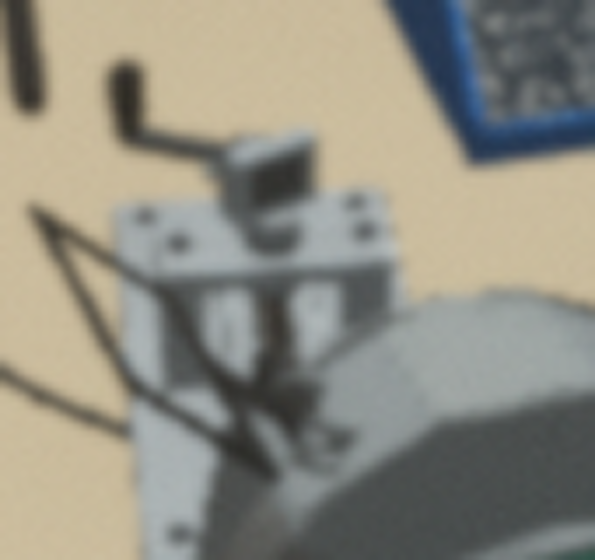

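The crops agree with the depth figures: jig centre (0.469, 0.289), yaw about -8°. The spade runs about 25° from world x, and the knob is at (0.437, 0.404), 52 mm from the pivot as it should be. I'll move over the spade.

Emit:
{"op": "arm_command", "data": {"targets": [{"dx": -3.61, "dy": -2.34, "fingers": 1}, {"dx": -3.61, "dy": -2.34}, {"dx": -3.61, "dy": -2.34}, {"dx": -3.61, "dy": -2.34}, {"dx": -3.61, "dy": -2.34}, {"dx": -3.61, "dy": -2.34}, {"dx": -3.61, "dy": -2.34}, {"dx": -3.61, "dy": -2.34}, {"dx": -3.61, "dy": -2.34}, {"dx": -3.61, "dy": -2.34}, {"yaw": -0.148}, {"yaw": -0.148}, {"yaw": -0.148}, {"yaw": -0.148}, {"yaw": -0.148}, {}, {}]}}

```text
validation failed for argument at $.ta...
```

```bash
python3 - <<'E'
from h import *
np.set_printoptions(precision=4,suppress=True)
s=observe();print(s['t'],s['joint_positions'],s['tool_pos'],s['ee_rot'],s['moment'],s['ft_force'])
z=np.load('top0.npz');im,d=z['im'],z['d'];P=cloud('top',d)
q=P[(np.hypot(P[...,0]-.469,P[...,1]-.289)<.03)&(P[...,2]>.112)]
print(len(q),q.mean(0),cv2.minAreaRect(q[:,:2].astype(np.float32)),cv2.fitLine(q[:,:2].astype(np.float32),cv2.DIST_L2,0,.01,.01).ravel())
im,d=grab_frame('side');cv2.imwrite('pics/side1.png',cv2.resize(im[100:240,180:300,::-1],None,fx=4,fy=4,interpolation=cv2.INTER_CUBIC))
np.savez('side1.npz',im=im,d=d)
print('spade px crop',[4*(a-b) for a,b in zip(proj('side',[.4687,.289,.105]),(180,100))])
E
```

```text
0.1 [-71.8437  18.4337  -4.0131  83.1665   1.2964  78.5409  -3.2593] [0.1938 0.6202 0.4038] [[-0.9545  0.2982 -0.0004]
 [ 0.2982  0.9545 -0.0016]
 [-0.0001 -0.0017 -1.    ]] [ 0.0105 -0.0167  0.0185] [-1.2492 -0.0369  0.0178]
50 [0.4685 0.2892 0.1187] ((0.4683580994606018, 0.288847416639328), (0.03474113345146179, 0.009064003825187683), 18.365859985351562) [0.9514 0.3081 0.4685 0.2892]
spade px crop [np.float64(250.11065003007081), np.float64(335.58460781799374)]
```

View pics/side1.png

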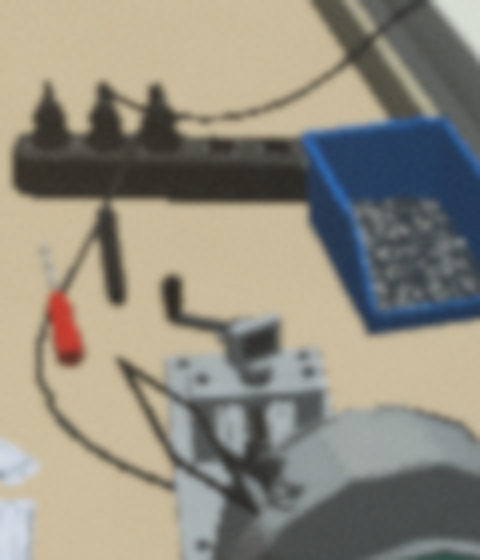

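The move was refused, so the arm hasn't moved and the scene is unchanged. The spade projects to crop px (250,336), right where it shows. Its refined angle is 18° and its rectangle is 35×9 mm, matching the given size. I'll retry with every key filled in.

Emit:
{"op": "arm_command", "data": {"targets": [{"dx": -3.61, "dy": -2.34, "dz": 0, "yaw": 0, "fingers": 1}, {"dx": -3.61, "dy": -2.34, "dz": 0, "yaw": 0, "fingers": 1}, {"dx": -3.61, "dy": -2.34, "dz": 0, "yaw": 0, "fingers": 1}, {"dx": -3.61, "dy": -2.34, "dz": 0, "yaw": 0, "fingers": 1}, {"dx": -3.61, "dy": -2.34, "dz": 0, "yaw": 0, "fingers": 1}, {"dx": -3.61, "dy": -2.34, "dz": 0, "yaw": 0, "fingers": 1}, {"dx": -3.61, "dy": -2.34, "dz": 0, "yaw": 0, "fingers": 1}, {"dx": -3.61, "dy": -2.34, "dz": 0, "yaw": 0, "fingers": 1}, {"dx": -3.61, "dy": -2.34, "dz": 0, "yaw": 0, "fingers": 1}, {"dx": -3.61, "dy": -2.34, "dz": 0, "yaw": 0, "fingers": 1}, {"dx": 0, "dy": 0, "dz": 0, "yaw": -0.155, "fingers": 1}, {"dx": 0, "dy": 0, "dz": 0, "yaw": -0.155, "fingers": 1}, {"dx": 0, "dy": 0, "dz": 0, "yaw": -0.155, "fingers": 1}, {"dx": 0, "dy": 0, "dz": 0, "yaw": -0.155, "fingers": 1}, {"dx": 0, "dy": 0, "dz": 0, "yaw": 0, "fingers": 1}, {"dx": 0, "dy": 0, "dz": 0, "yaw": 0, "fingers": 1}]}}

```text
t: 2.15
tool_pos: [0.4686, 0.2894, 0.4046]
ee_rot: [[-0.951, -0.309, -0.0], [-0.309, 0.951, -0.0], [0.0, -0.0, -1.0]]
ft_force: [0.1, -0.6, 0.5]
finger_gap: 0.0871
grasp_force: 0.0
```

```bash
cat > st.py <<'E'
from h import *
np.set_printoptions(precision=4,suppress=True)
s=observe();R=s['ee_rot'];print(s['t'],'q',s['joint_positions'],'p',s['tool_pos'],'\nyang',np.degrees(np.arctan2(R[1,1],R[0,1])),'z',R[:,2],'M',s['moment'],'F',s['ft_force'],s['finger_gap'],s['grasp_force'])
E
python3 st.py
```

```text
2.15 q [-43.9199   6.2003  10.2245  97.8454  -1.1334  76.0704  74.5479] p [0.4686 0.2894 0.4046] 
yang 108.02869973408882 z [-0.0002 -0.0001 -1.    ] M [0.0779 0.0082 0.0191] F [ 0.1369 -0.5568  0.5144] 0.08709803504106131 0.0
```

Emit:
{"op": "arm_command", "data": {"targets": [{"dx": 0, "dy": 0, "dz": 3.2, "yaw": 0, "fingers": 1}, {"dx": 0, "dy": 0, "dz": 3.2, "yaw": 0, "fingers": 1}, {"dx": 0, "dy": 0, "dz": 3.2, "yaw": 0, "fingers": 1}, {"dx": 0, "dy": 0, "dz": 2.2, "yaw": 0, "fingers": 1}, {"dx": 0, "dy": 0, "dz": 1.0, "yaw": 0, "fingers": 1}, {"dx": 0, "dy": 0, "dz": 0, "yaw": 0, "fingers": 1}, {"dx": 0, "dy": 0, "dz": 0, "yaw": 0, "fingers": 1}]}}

```text
t: 3.02
tool_pos: [0.4691, 0.2897, 0.2779]
ee_rot: [[-0.95, -0.312, 0.002], [-0.312, 0.95, 0.001], [-0.002, 0.001, -1.0]]
ft_force: [0.1, 0.3, -0.2]
finger_gap: 0.0869
grasp_force: 0.0
```

```bash
python3 st.py; python3 - <<'E'
from h import *
im,d=grab_frame('side');cv2.imwrite('pics/side2.png',cv2.resize(im[120:240,180:300,::-1],None,fx=4.5,fy=4.5,interpolation=cv2.INTER_CUBIC))
E
```

```text
3.025 q [-43.4268  12.0471  10.0203 106.4191  -2.3719  61.6225  75.6528] p [0.4691 0.2897 0.2779] 
yang 108.15188908045877 z [ 0.0015  0.0011 -1.    ] M [ 0.0505  0.0548 -0.0085] F [ 0.0688  0.3387 -0.2402] 0.08691280588527212 0.0
```

View pics/side2.png

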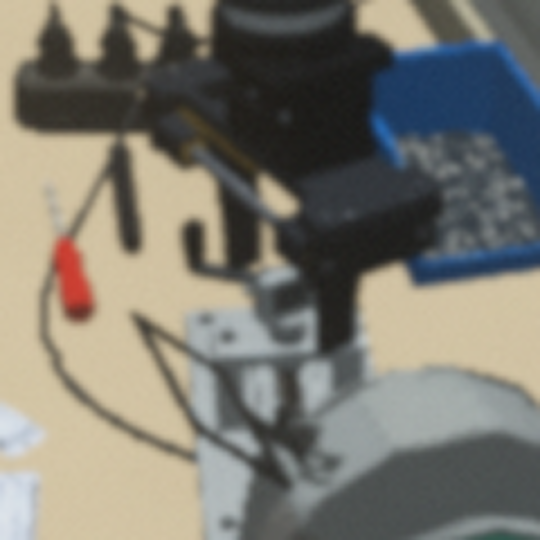

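The picture shows the fingers astride the spade at (280,295), clear of the bridge and lever. I'll close gently first.

Emit:
{"op": "arm_command", "data": {"targets": [{"dx": 0, "dy": 0, "dz": 0, "yaw": 0, "fingers": 0}, {"dx": 0, "dy": 0, "dz": 0, "yaw": 0, "fingers": 0}, {"dx": 0, "dy": 0, "dz": 0, "yaw": 0, "fingers": 0}, {"dx": 0, "dy": 0, "dz": 0, "yaw": 0, "fingers": 0}, {"dx": 0, "dy": 0, "dz": 0, "yaw": 0, "fingers": 0}, {"dx": 0, "dy": 0, "dz": 0, "yaw": 0, "fingers": 0}, {"dx": 0, "dy": 0, "dz": 0, "yaw": 0, "fingers": 0}, {"dx": 0, "dy": 0, "dz": 0, "yaw": 0, "fingers": 0}], "newtons": 10}}

```text
t: 4.08
tool_pos: [0.4686, 0.2894, 0.2767]
ee_rot: [[-0.95, -0.312, -0.0], [-0.312, 0.95, -0.0], [0.0, 0.0, -1.0]]
ft_force: [0.6, -0.4, 0.2]
finger_gap: 0.0148
grasp_force: 0.0
```

```bash
python3 st.py
```

```text
4.075 q [-43.4225  12.099   10.0121 106.503   -2.375   61.5988  75.6749] p [0.4686 0.2894 0.2767] 
yang 108.1732663316847 z [-0. -0. -1.] M [ 0.0595  0.0729 -0.0214] F [ 0.609  -0.3757  0.1855] 0.01480090708599692 0.0
```

Emit:
{"op": "arm_command", "data": {"targets": [{"dx": 0, "dy": 0, "dz": 0, "yaw": 0, "fingers": 0}, {"dx": 0, "dy": 0, "dz": 0, "yaw": 0, "fingers": 0}, {"dx": 0, "dy": 0, "dz": 0, "yaw": 0, "fingers": 0}, {"dx": 0, "dy": 0, "dz": 0, "yaw": 0, "fingers": 0}], "newtons": 45}}

```text
t: 4.58
tool_pos: [0.4689, 0.2889, 0.2768]
ee_rot: [[-0.95, -0.311, 0.0], [-0.311, 0.95, -0.001], [-0.0, -0.001, -1.0]]
ft_force: [1.4, -3.5, 0.6]
finger_gap: 0.0089
grasp_force: 45.0
```

```bash
python3 st.py
```

```text
4.575 q [-43.4065  12.093   10.0475 106.5073  -2.328   61.6123  75.6775] p [0.4689 0.2889 0.2768] 
yang 108.14735486431658 z [ 0.0003 -0.0008 -1.    ] M [-0.7814 -0.2138 -0.0434] F [ 1.3931 -3.5248  0.5903] 0.00889306409047878 44.998700553551316
```

Emit:
{"op": "arm_command", "data": {"targets": [{"dx": 0, "dy": 0, "dz": 0, "yaw": 0.125, "fingers": 0}, {"dx": 0, "dy": 0, "dz": 0, "yaw": 0.125, "fingers": 0}, {"dx": 0, "dy": 0, "dz": 0, "yaw": 0.125, "fingers": 0}, {"dx": 0, "dy": 0, "dz": 0, "yaw": 0.125, "fingers": 0}, {"dx": 0, "dy": 0, "dz": 0, "yaw": 0.125, "fingers": 0}, {"dx": 0, "dy": 0, "dz": 0, "yaw": 0.125, "fingers": 0}, {"dx": 0, "dy": 0, "dz": 0, "yaw": 0.125, "fingers": 0}, {"dx": 0, "dy": 0, "dz": 0, "yaw": 0.125, "fingers": 0}, {"dx": 0, "dy": 0, "dz": 0, "yaw": 0, "fingers": 0}, {"dx": 0, "dy": 0, "dz": 0, "yaw": 0, "fingers": 0}]}}

```text
t: 5.82
tool_pos: [0.4689, 0.2885, 0.2768]
ee_rot: [[-0.777, 0.629, -0.0], [0.629, 0.777, -0.002], [-0.001, -0.001, -1.0]]
ft_force: [0.3, -5.3, 2.0]
finger_gap: 0.0088
grasp_force: 45.0
```

```bash
python3 st.py
```

```text
5.825 q [-48.8179  12.2142  16.1395 106.71    -3.7479  61.6465  19.7517] p [0.4689 0.2885 0.2768] 
yang 50.99210525002722 z [-0.0001 -0.0016 -1.    ] M [-1.2357 -0.1325  0.055 ] F [ 0.2525 -5.3234  1.9837] 0.008796128283147882 44.99947073869407
```

Emit:
{"op": "arm_command", "data": {"targets": [{"dx": -0.05, "dy": -0.06, "dz": 0, "yaw": 0, "fingers": 0}, {"dx": 0, "dy": 0, "dz": 0, "yaw": 0.125, "fingers": 0}, {"dx": 0, "dy": 0, "dz": 0, "yaw": 0.125, "fingers": 0}, {"dx": 0, "dy": 0, "dz": 0, "yaw": 0.125, "fingers": 0}, {"dx": 0, "dy": 0, "dz": 0, "yaw": 0.125, "fingers": 0}, {"dx": 0, "dy": 0, "dz": 0, "yaw": 0.125, "fingers": 0}, {"dx": 0, "dy": 0, "dz": 0, "yaw": 0.125, "fingers": 0}, {"dx": 0, "dy": 0, "dz": 0, "yaw": 0, "fingers": 0}, {"dx": 0, "dy": 0, "dz": 0, "yaw": 0, "fingers": 0}, {"dx": 0, "dy": 0, "dz": 0, "yaw": 0, "fingers": 0}]}}

```text
t: 7.08
tool_pos: [0.4686, 0.2882, 0.2768]
ee_rot: [[-0.141, 0.99, -0.0], [0.99, 0.141, -0.001], [-0.001, -0.001, -1.0]]
ft_force: [-0.1, -5.1, 2.5]
finger_gap: 0.0086
grasp_force: 45.0
```

```bash
python3 st.py
```

```text
7.075 q [-52.9652  12.3581  20.8376 106.916   -4.9251  61.6539 -22.131 ] p [0.4686 0.2882 0.2768] 
yang 8.092271329520376 z [-0.0005 -0.001  -1.    ] M [-1.334   0.0503  0.0102] F [-0.1269 -5.0901  2.4946] 0.008591855144343222 45.00088638626039
```

Emit:
{"op": "arm_command", "data": {"targets": [{"dx": 0, "dy": 0, "dz": 0, "yaw": 0.06, "fingers": 0}, {"dx": 0, "dy": 0, "dz": 0, "yaw": 0.06, "fingers": 0}, {"dx": 0, "dy": 0, "dz": 0, "yaw": 0, "fingers": 0}]}}

```text
t: 7.45
tool_pos: [0.4686, 0.2882, 0.2768]
ee_rot: [[-0.021, 1.0, -0.001], [1.0, 0.021, -0.001], [-0.001, -0.001, -1.0]]
ft_force: [-0.8, -5.2, 3.0]
finger_gap: 0.0084
grasp_force: 45.0
```

```bash
cat > m.py <<'E'
from h import *
L=[]
for i in range(5):
    L.append(observe());grab_frame('top')
M=[s['moment'][2] for s in L];s=L[-1];R=s['ee_rot'];F=np.mean([s['ft_force'] for s in L],0)
print('t %.2f Mz %.3f sd %.3f yang %.2f'%(s['t'],np.mean(M),np.std(M),np.degrees(np.arctan2(R[1,1],R[0,1]))),'q7',s['joint_positions'][6].round(2),'F',F.round(1),'p',s['tool_pos'].round(4))
E
python3 m.py
```

```text
t 7.65 Mz 0.022 sd 0.008 yang 1.21 q7 -28.84 F [-0.6 -5.2  2.8] p [0.4686 0.2882 0.2768]
```

Emit:
{"op": "arm_command", "data": {"targets": [{"dx": 0, "dy": 0, "dz": 0, "yaw": 0.06, "fingers": 0}, {"dx": 0, "dy": 0, "dz": 0, "yaw": 0.06, "fingers": 0}, {"dx": 0, "dy": 0, "dz": 0, "yaw": 0, "fingers": 0}]}}

```text
t: 8.07
tool_pos: [0.4686, 0.2882, 0.2768]
ee_rot: [[0.099, 0.995, -0.001], [0.995, -0.099, -0.001], [-0.001, -0.001, -1.0]]
ft_force: [-1.0, -4.3, 3.9]
finger_gap: 0.0086
grasp_force: 45.0
```

```bash
python3 m.py
```

```text
t 8.28 Mz 0.005 sd 0.037 yang -5.66 q7 -35.55 F [-0.8 -5.1  3. ] p [0.4686 0.2882 0.2768]
```

Emit:
{"op": "arm_command", "data": {"targets": [{"dx": 0, "dy": 0, "dz": 0, "yaw": 0.06, "fingers": 0}, {"dx": 0, "dy": 0, "dz": 0, "yaw": 0.06, "fingers": 0}, {"dx": 0, "dy": 0, "dz": 0, "yaw": 0, "fingers": 0}]}}

```text
t: 8.7
tool_pos: [0.4685, 0.2882, 0.2768]
ee_rot: [[0.218, 0.976, -0.001], [0.976, -0.218, -0.001], [-0.001, -0.001, -1.0]]
ft_force: [-1.7, -4.6, 3.1]
finger_gap: 0.0085
grasp_force: 45.0
```

```bash
python3 m.py
```

```text
t 8.90 Mz 0.025 sd 0.028 yang -12.53 q7 -42.25 F [-1.  -5.2  3.5] p [0.4685 0.2882 0.2767]
```

Emit:
{"op": "arm_command", "data": {"targets": [{"dx": 0, "dy": 0, "dz": 0, "yaw": 0.06, "fingers": 0}, {"dx": 0, "dy": 0, "dz": 0, "yaw": 0.06, "fingers": 0}, {"dx": 0, "dy": 0, "dz": 0, "yaw": 0, "fingers": 0}]}}

```text
t: 9.32
tool_pos: [0.4685, 0.2882, 0.2768]
ee_rot: [[0.333, 0.943, -0.001], [0.943, -0.333, -0.001], [-0.001, -0.001, -1.0]]
ft_force: [-1.6, -4.7, 3.8]
finger_gap: 0.0087
grasp_force: 45.0
```

```bash
python3 m.py
```

```text
t 9.53 Mz 0.015 sd 0.015 yang -19.41 q7 -48.95 F [-1.  -4.9  3.4] p [0.4685 0.2882 0.2768]
```

Emit:
{"op": "arm_command", "data": {"targets": [{"dx": 0, "dy": 0, "dz": 0, "yaw": 0.06, "fingers": 0}, {"dx": 0, "dy": 0, "dz": 0, "yaw": 0.06, "fingers": 0}, {"dx": 0, "dy": 0, "dz": 0, "yaw": 0, "fingers": 0}]}}

```text
t: 9.95
tool_pos: [0.4684, 0.2882, 0.2768]
ee_rot: [[0.443, 0.896, -0.001], [0.896, -0.443, -0.001], [-0.001, -0.0, -1.0]]
ft_force: [-0.6, -5.1, 4.1]
finger_gap: 0.0087
grasp_force: 45.0
```

```bash
python3 m.py
```

```text
t 10.15 Mz 0.023 sd 0.025 yang -26.28 q7 -55.65 F [-0.9 -5.2  3.5] p [0.4685 0.2882 0.2768]
```

Emit:
{"op": "arm_command", "data": {"targets": [{"dx": 0, "dy": 0, "dz": 0, "yaw": 0.06, "fingers": 0}, {"dx": 0, "dy": 0, "dz": 0, "yaw": 0.06, "fingers": 0}, {"dx": 0, "dy": 0, "dz": 0, "yaw": 0, "fingers": 0}]}}

```text
t: 10.58
tool_pos: [0.4684, 0.2883, 0.2768]
ee_rot: [[0.547, 0.837, -0.001], [0.837, -0.547, -0.001], [-0.002, -0.0, -1.0]]
ft_force: [-1.0, -5.8, 4.4]
finger_gap: 0.0088
grasp_force: 45.0
```

```bash
python3 m.py
```

```text
t 10.78 Mz 0.016 sd 0.013 yang -33.16 q7 -62.35 F [-1.2 -5.4  4.3] p [0.4684 0.2882 0.2768]
```

Emit:
{"op": "arm_command", "data": {"targets": [{"dx": 0, "dy": 0, "dz": 0, "yaw": 0.06, "fingers": 0}, {"dx": 0, "dy": 0, "dz": 0, "yaw": 0.06, "fingers": 0}, {"dx": 0, "dy": 0, "dz": 0, "yaw": 0, "fingers": 0}]}}

```text
t: 11.2
tool_pos: [0.4684, 0.2883, 0.2768]
ee_rot: [[0.644, 0.765, -0.001], [0.765, -0.644, -0.001], [-0.002, -0.0, -1.0]]
ft_force: [-0.6, -5.6, 3.4]
finger_gap: 0.0085
grasp_force: 45.0
```

```bash
python3 m.py
```

```text
t 11.40 Mz 0.008 sd 0.050 yang -40.03 q7 -69.04 F [-1.2 -5.   3.7] p [0.4684 0.2883 0.2768]
```

Emit:
{"op": "arm_command", "data": {"targets": [{"dx": 0, "dy": 0, "dz": 0, "yaw": 0.06, "fingers": 0}, {"dx": 0, "dy": 0, "dz": 0, "yaw": 0.06, "fingers": 0}, {"dx": 0, "dy": 0, "dz": 0, "yaw": 0, "fingers": 0}]}}

```text
t: 11.82
tool_pos: [0.4683, 0.2883, 0.2768]
ee_rot: [[0.731, 0.683, -0.001], [0.683, -0.731, -0.001], [-0.002, -0.0, -1.0]]
ft_force: [-1.3, -5.6, 4.4]
finger_gap: 0.0088
grasp_force: 45.0
```

```bash
python3 m.py
```

```text
t 12.03 Mz 0.012 sd 0.009 yang -46.90 q7 -75.73 F [-1.4 -5.4  3.7] p [0.4683 0.2883 0.2768]
```

Emit:
{"op": "arm_command", "data": {"targets": [{"dx": 0, "dy": 0, "dz": 0, "yaw": 0.06, "fingers": 0}, {"dx": 0, "dy": 0, "dz": 0, "yaw": 0.06, "fingers": 0}, {"dx": 0, "dy": 0, "dz": 0, "yaw": 0, "fingers": 0}]}}

```text
t: 12.45
tool_pos: [0.4683, 0.2884, 0.2768]
ee_rot: [[0.807, 0.591, -0.001], [0.591, -0.807, -0.001], [-0.002, -0.0, -1.0]]
ft_force: [-2.3, -4.8, 3.8]
finger_gap: 0.0088
grasp_force: 45.0
```

```bash
python3 m.py
```

```text
t 12.65 Mz 0.049 sd 0.024 yang -53.77 q7 -82.41 F [-1.2 -4.7  3.9] p [0.4683 0.2883 0.2768]
```

Emit:
{"op": "arm_command", "data": {"targets": [{"dx": 0, "dy": 0, "dz": 0, "yaw": 0.04, "fingers": 0}, {"dx": 0, "dy": 0, "dz": 0, "yaw": 0.04, "fingers": 0}, {"dx": 0, "dy": 0, "dz": 0, "yaw": 0, "fingers": 0}]}}

```text
t: 13.08
tool_pos: [0.4683, 0.2884, 0.2768]
ee_rot: [[0.851, 0.525, -0.001], [0.525, -0.851, -0.001], [-0.002, 0.0, -1.0]]
ft_force: [-1.4, -5.0, 4.0]
finger_gap: 0.0083
grasp_force: 45.0
```

```bash
python3 m.py
```

```text
t 13.28 Mz 0.203 sd 0.039 yang -58.32 q7 -86.84 F [-1.5 -5.1  3.5] p [0.4683 0.2884 0.2768]
```

Torque is now rising steeply, so the screw has bottomed at about 0.45 turn. One small nudge should put it mid-band.

Emit:
{"op": "arm_command", "data": {"targets": [{"dx": 0, "dy": 0, "dz": 0, "yaw": 0.03, "fingers": 0}, {"dx": 0, "dy": 0, "dz": 0, "yaw": 0, "fingers": 0}, {"dx": 0, "dy": 0, "dz": 0, "yaw": 0, "fingers": 0}]}}

```text
t: 13.7
tool_pos: [0.4682, 0.2885, 0.2768]
ee_rot: [[0.866, 0.5, -0.001], [0.5, -0.866, -0.001], [-0.002, 0.0, -1.0]]
ft_force: [-1.6, -4.9, 3.5]
finger_gap: 0.0084
grasp_force: 45.0
```

```bash
python3 m.py
```

```text
t 13.90 Mz 0.244 sd 0.024 yang -60.03 q7 -88.51 F [-1.7 -5.2  3.8] p [0.4682 0.2885 0.2768]
```

Finger-tight at 0.24 N m. Now backing off a quarter turn.

Emit:
{"op": "arm_command", "data": {"targets": [{"dx": 0, "dy": 0, "dz": 0, "yaw": -0.135, "fingers": 0}, {"dx": 0, "dy": 0, "dz": 0, "yaw": -0.135, "fingers": 0}, {"dx": 0, "dy": 0, "dz": 0, "yaw": -0.135, "fingers": 0}, {"dx": 0, "dy": 0, "dz": 0, "yaw": -0.135, "fingers": 0}, {"dx": 0, "dy": 0, "dz": 0, "yaw": -0.135, "fingers": 0}, {"dx": 0, "dy": 0, "dz": 0, "yaw": -0.135, "fingers": 0}, {"dx": 0, "dy": 0, "dz": 0, "yaw": -0.135, "fingers": 0}, {"dx": 0, "dy": 0, "dz": 0, "yaw": -0.135, "fingers": 0}, {"dx": 0, "dy": 0, "dz": 0, "yaw": -0.135, "fingers": 0}, {"dx": 0, "dy": 0, "dz": 0, "yaw": -0.135, "fingers": 0}, {"dx": 0, "dy": 0, "dz": 0, "yaw": -0.135, "fingers": 0}, {"dx": 0, "dy": 0, "dz": 0, "yaw": -0.135, "fingers": 0}, {"dx": 0, "dy": 0, "dz": 0, "yaw": 0, "fingers": 0}, {"dx": 0, "dy": 0, "dz": 0, "yaw": 0, "fingers": 0}]}}

```text
t: 15.7
tool_pos: [0.4688, 0.2882, 0.2768]
ee_rot: [[-0.537, 0.844, -0.0], [0.844, 0.537, -0.001], [-0.0, -0.0, -1.0]]
ft_force: [0.5, -5.8, 2.5]
finger_gap: 0.009
grasp_force: 45.0
```

```bash
python3 m.py
```

```text
t 15.90 Mz -0.004 sd 0.034 yang 32.47 q7 1.68 F [ 0.5 -5.2  2.4] p [0.4688 0.2882 0.2768]
```

Emit:
{"op": "arm_command", "data": {"targets": [{"dx": 0, "dy": 0, "dz": 0, "yaw": 0, "fingers": 1}, {"dx": 0, "dy": 0, "dz": 0, "yaw": 0, "fingers": 1}, {"dx": 0, "dy": 0, "dz": 0, "yaw": 0, "fingers": 1}, {"dx": 0, "dy": 0, "dz": 0, "yaw": 0, "fingers": 1}, {"dx": 0, "dy": 0, "dz": 0, "yaw": 0, "fingers": 1}, {"dx": 0, "dy": 0, "dz": -2, "yaw": 0, "fingers": 1}, {"dx": 0, "dy": 0, "dz": -4, "yaw": 0, "fingers": 1}, {"dx": 0, "dy": 0, "dz": -4, "yaw": 0, "fingers": 1}, {"dx": 3.81, "dy": 1.17, "dz": 0, "yaw": 0, "fingers": 0.45}, {"dx": 3.81, "dy": 1.17, "dz": 0, "yaw": 0, "fingers": 0.45}, {"dx": 3.81, "dy": 1.17, "dz": 0, "yaw": 0, "fingers": 0.45}, {"dx": 0, "dy": 0, "dz": 0, "yaw": -0.146, "fingers": 0.45}, {"dx": 0, "dy": 0, "dz": 0, "yaw": -0.146, "fingers": 0.45}, {"dx": 0, "dy": 0, "dz": 0, "yaw": -0.146, "fingers": 0.45}, {"dx": 0, "dy": 0, "dz": 0, "yaw": 0, "fingers": 0.45}, {"dx": 0, "dy": 0, "dz": 0, "yaw": 0, "fingers": 0.45}]}}

```text
t: 17.95
tool_pos: [0.4368, 0.4038, 0.3768]
ee_rot: [[-0.843, 0.537, 0.0], [0.537, 0.843, 0.0], [0.0, 0.0, -1.0]]
ft_force: [-0.2, -0.3, 0.3]
finger_gap: 0.0394
grasp_force: 0.0
```

```bash
python3 st.py; python3 - <<'E'
from h import *
im,d=grab_frame('top');P=cloud('top',d)
q=P[(np.hypot(P[...,0]-.469,P[...,1]-.289)<.03)&(P[...,2]>.112)&(P[...,2]<.125)]
print(len(q),cv2.minAreaRect(q[:,:2].astype(np.float32)))
E
```

```text
17.95 q [-55.3559  12.4758  11.6621  94.0258  -2.6104  73.758   14.2617] p [0.4368 0.4038 0.3768] 
yang 57.49320272566492 z [ 0.      0.0001 -1.    ] M [-0.0166  0.0307 -0.0002] F [-0.2408 -0.348   0.2846] 0.03939292692418967 0.0
43 ((0.4693772494792938, 0.2871546149253845), (0.008360089734196663, 0.0329255647957325), 32.69461441040039)
```

The spade stands at 32.7° pinch angle, as left, so the quarter turn back held. I'll go down over the knob.

Emit:
{"op": "arm_command", "data": {"targets": [{"dx": 0, "dy": 0, "dz": 4, "yaw": 0, "fingers": 0.45}, {"dx": 0, "dy": 0, "dz": 3, "yaw": 0, "fingers": 0.45}, {"dx": 0, "dy": 0, "dz": 2, "yaw": 0, "fingers": 0.45}, {"dx": 0, "dy": 0, "dz": 2, "yaw": 0, "fingers": 0.45}, {"dx": 0, "dy": 0, "dz": 1.3, "yaw": 0, "fingers": 0.45}, {"dx": 0, "dy": 0, "dz": 1, "yaw": 0, "fingers": 0.45}, {"dx": 0, "dy": 0, "dz": 0, "yaw": 0, "fingers": 0.45}, {"dx": 0, "dy": 0, "dz": 0, "yaw": 0, "fingers": 0.45}]}}

```text
t: 19.0
tool_pos: [0.437, 0.4041, 0.2445]
ee_rot: [[-0.845, 0.535, 0.001], [0.535, 0.845, 0.001], [-0.0, 0.001, -1.0]]
ft_force: [0.0, 0.4, 0.1]
finger_gap: 0.039
grasp_force: 0.0
```

```bash
python3 st.py; python3 - <<'E'
from h import *
im,d=grab_frame('side');cv2.imwrite('pics/side3.png',cv2.resize(im[110:230,160:290,::-1],None,fx=5,fy=5,interpolation=cv2.INTER_CUBIC))
E
```

```text
19.0 q [-54.6732  19.1187  11.0813 101.8783  -4.201   59.3282  15.5803] p [0.437  0.4041 0.2445] 
yang 57.62824312292521 z [ 0.0009  0.0009 -1.    ] M [-0.0308 -0.0284 -0.0082] F [0.0254 0.418  0.0975] 0.03902387528177239 0.0
```

View pics/side3.png

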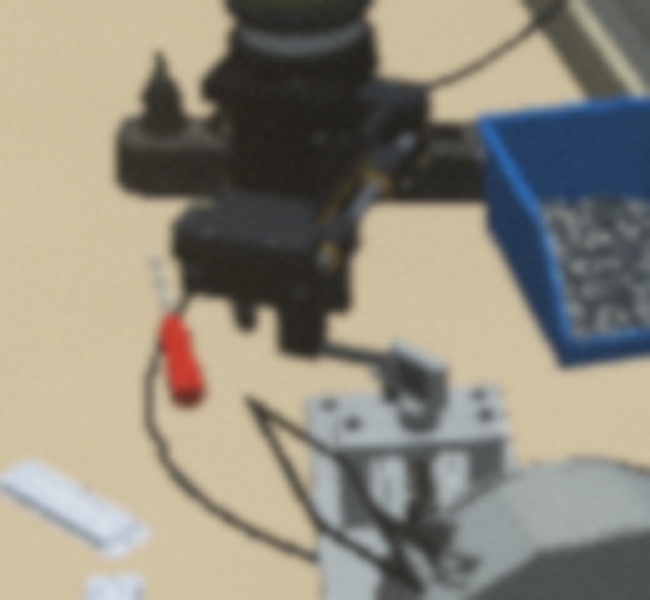

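The knob sits between the fingers at about (300,330), with no contact force. I'll narrow the fingers round it and check the blue box's height.

Emit:
{"op": "arm_command", "data": {"targets": [{"dx": 0, "dy": 0, "dz": 0, "yaw": 0, "fingers": 0.2}, {"dx": 0, "dy": 0, "dz": 0, "yaw": 0, "fingers": 0.2}, {"dx": 0, "dy": 0, "dz": 0, "yaw": 0, "fingers": 0.2}, {"dx": 0, "dy": 0, "dz": 0, "yaw": 0, "fingers": 0.2}], "newtons": 5}}

```text
t: 19.55
tool_pos: [0.4368, 0.4039, 0.2438]
ee_rot: [[-0.845, 0.535, 0.0], [0.535, 0.845, 0.0], [-0.0, 0.0, -1.0]]
ft_force: [0.4, 0.3, 1.1]
finger_gap: 0.0181
grasp_force: 0.0
```

```bash
python3 st.py; python3 - <<'E'
from h import *
z=np.load('top0.npz');P=cloud('top',z['d']);im=z['im'].astype(int)
b=(im[...,2]>im[...,0]+50)&(P[...,1]>.35)&(P[...,2]>.03)
print('blue',P[b].min(0),P[b].max(0),np.percentile(P[b][:,2],99))
E
```

```text
19.55 q [-54.6721  19.1488  11.0739 101.9273  -4.2029  59.3145  15.5922] p [0.4368 0.4039 0.2438] 
yang 57.64196524834572 z [ 0.0001  0.0001 -1.    ] M [-0.0905  0.0524 -0.0055] F [0.3997 0.3406 1.0675] 0.01813069466462073 0.0
blue [0.57551506 0.3980439  0.03000631] [0.6946749  0.59194888 0.09019691] 0.08772565031075807
```

Emit:
{"op": "arm_command", "data": {"targets": [{"dx": -0.026, "dy": 0.519, "dz": 0, "yaw": 0.1, "fingers": 0.2}, {"dx": -0.026, "dy": 0.519, "dz": 0, "yaw": 0.1, "fingers": 0.2}, {"dx": -0.026, "dy": 0.519, "dz": 0, "yaw": 0.1, "fingers": 0.2}, {"dx": -0.026, "dy": 0.519, "dz": 0, "yaw": 0.1, "fingers": 0.2}, {"dx": -0.026, "dy": 0.519, "dz": 0, "yaw": 0.1, "fingers": 0.2}, {"dx": -0.026, "dy": 0.519, "dz": 0, "yaw": 0.1, "fingers": 0.2}, {"dx": -0.026, "dy": 0.519, "dz": 0, "yaw": 0.1, "fingers": 0.2}, {"dx": -0.026, "dy": 0.519, "dz": 0, "yaw": 0.1, "fingers": 0.2}, {"dx": -0.026, "dy": 0.519, "dz": 0, "yaw": 0.1, "fingers": 0.2}, {"dx": -0.026, "dy": 0.519, "dz": 0, "yaw": 0.1, "fingers": 0.2}, {"dx": 0, "dy": 0, "dz": 0, "yaw": 0, "fingers": 0.2}]}}

```text
t: 20.92
tool_pos: [0.4804, 0.428, 0.2436]
ee_rot: [[-0.007, 1.0, -0.0], [1.0, 0.007, -0.0], [-0.0, -0.0, -1.0]]
ft_force: [0.3, 0.3, 0.6]
finger_gap: 0.0173
grasp_force: 0.0
```

```bash
python3 m.py
```

```text
t 21.12 Mz -0.016 sd 0.020 yang 0.42 q7 -36.39 F [ 0.1  0.2 -0.2] p [0.4803 0.4281 0.2438]
```

Emit:
{"op": "arm_command", "data": {"targets": [{"dx": -0.01, "dy": 0.31, "dz": 0, "yaw": 0.06, "fingers": 0.2}, {"dx": -0.01, "dy": 0.31, "dz": 0, "yaw": 0.06, "fingers": 0.2}, {"dx": 0, "dy": 0.15, "dz": 0, "yaw": 0, "fingers": 0.2}, {"dx": 0, "dy": 0.1, "dz": 0, "yaw": 0, "fingers": 0.2}, {"dx": 0, "dy": 0, "dz": 0, "yaw": 0, "fingers": 0.2}]}}

```text
t: 21.8
tool_pos: [0.4885, 0.4278, 0.2438]
ee_rot: [[0.113, 0.994, -0.001], [0.994, -0.113, 0.0], [0.0, -0.001, -1.0]]
ft_force: [-2.7, 0.6, 0.9]
finger_gap: 0.0177
grasp_force: 1.6
```

```bash
python3 m.py
```

```text
t 22.00 Mz 0.024 sd 0.040 yang -6.49 q7 -42.13 F [-3.6  0.8  1.6] p [0.4885 0.4278 0.2438]
```

Emit:
{"op": "arm_command", "data": {"targets": [{"dx": 0, "dy": 0.1, "dz": 0, "yaw": 0, "fingers": 0.2}, {"dx": 0, "dy": 0.1, "dz": 0, "yaw": 0, "fingers": 0.2}, {"dx": 0, "dy": 0, "dz": 0, "yaw": 0, "fingers": 0.2}]}}

```text
t: 22.42
tool_pos: [0.4893, 0.4279, 0.2437]
ee_rot: [[0.112, 0.994, -0.004], [0.994, -0.112, -0.0], [-0.001, -0.004, -1.0]]
ft_force: [-8.0, -0.4, 3.5]
finger_gap: 0.0174
grasp_force: 4.1
```

```bash
python3 m.py
```

```text
t 22.62 Mz -0.022 sd 0.024 yang -6.45 q7 -41.98 F [-7.9  0.3  4. ] p [0.4893 0.4279 0.2437]
```

Emit:
{"op": "arm_command", "data": {"targets": [{"dx": 0, "dy": 0, "dz": 0, "yaw": 0, "fingers": 0.2}, {"dx": 0, "dy": 0.1, "dz": 0, "yaw": 0, "fingers": 0.2}, {"dx": 0, "dy": 0, "dz": 0, "yaw": 0, "fingers": 0.2}], "newtons": 20}}

```text
t: 23.05
tool_pos: [0.4896, 0.428, 0.2436]
ee_rot: [[0.112, 0.994, -0.006], [0.994, -0.112, -0.0], [-0.001, -0.006, -1.0]]
ft_force: [-9.7, -0.2, 5.0]
finger_gap: 0.0176
grasp_force: 5.0
```

```bash
python3 m.py
```

```text
t 23.25 Mz -0.020 sd 0.011 yang -6.43 q7 -41.89 F [-10.    0.    4.9] p [0.4896 0.428  0.2436]
```

10 N against a hard stop. I'll release, rise and check.

Emit:
{"op": "arm_command", "data": {"targets": [{"dx": 0, "dy": -0.15, "dz": 0, "yaw": 0, "fingers": 0.45}, {"dx": 0, "dy": -0.1, "dz": 0, "yaw": 0, "fingers": 0.45}, {"dx": 0, "dy": 0, "dz": 0, "yaw": 0, "fingers": 0.45}, {"dx": 0, "dy": 0, "dz": 0, "yaw": 0, "fingers": 0.45}, {"dx": 0, "dy": 0, "dz": -2, "yaw": 0, "fingers": 0.45}, {"dx": 0, "dy": 0, "dz": -4, "yaw": 0, "fingers": 0.45}, {"dx": 0, "dy": 0, "dz": -5, "yaw": 0, "fingers": 0.45}, {"dx": 0, "dy": 0, "dz": -5, "yaw": 0, "fingers": 0.45}, {"dx": 5, "dy": -1, "dz": 0, "yaw": 0, "fingers": 0.45}, {"dx": 5, "dy": -2, "dz": 0, "yaw": 0, "fingers": 0.45}, {"dx": 5, "dy": -2, "dz": 0, "yaw": 0, "fingers": 0.45}, {"dx": 4, "dy": -2, "dz": 0, "yaw": 0, "fingers": 0.45}, {"dx": 0, "dy": 0, "dz": 0, "yaw": 0, "fingers": 0.45}, {"dx": 0, "dy": 0, "dz": 0, "yaw": 0, "fingers": 0.45}]}}

```text
t: 25.05
tool_pos: [0.4422, 0.6235, 0.4048]
ee_rot: [[0.114, 0.993, 0.002], [0.993, -0.114, -0.0], [-0.0, 0.002, -1.0]]
ft_force: [0.6, -0.0, -0.5]
finger_gap: 0.0388
grasp_force: 0.0
```

```bash
python3 st.py; python3 - <<'E'
from h import *
im,d=grab_frame('top');P=cloud('top',d)
q=P[(np.hypot(P[...,0]-.469,P[...,1]-.289)<.03)&(P[...,2]>.112)&(P[...,2]<.125)]
print(len(q),cv2.minAreaRect(q[:,:2].astype(np.float32)))
k=P[(np.hypot(P[...,0]-.481,P[...,1]-.376)<.075)&(P[...,2]>.075)&(P[...,2]<.09)&(P[...,1]>.37)]
c=k.mean(0);print(len(k),c); v=c[:2]-[.4809,.3758];print('lock',np.radians(152-np.degrees(np.arctan2(v[1],v[0]))),np.hypot(*v))
cv2.imwrite('pics/top4.png',cv2.resize(im[100:280,130:400,::-1],None,fx=2.8,fy=2.8,interpolation=cv2.INTER_CUBIC))
E
```

```text
25.05 q [-68.7634  33.6886  20.3828  63.643  -11.1069  84.4099 -57.063 ] p [0.4422 0.6235 0.4048] 
yang -6.564562072756649 z [ 0.0017 -0.0002 -1.    ] M [-0.1581  0.036   0.0169] F [ 0.6249 -0.0357 -0.5201] 0.03880546239782984 0.0
48 ((0.46837449073791504, 0.2886430025100708), (0.008950979448854923, 0.034858591854572296), 32.05915069580078)
25 [0.48635854 0.42722413 0.08435703]
lock 1.187855635238232 0.05171302217243681
```

View pics/top4.png

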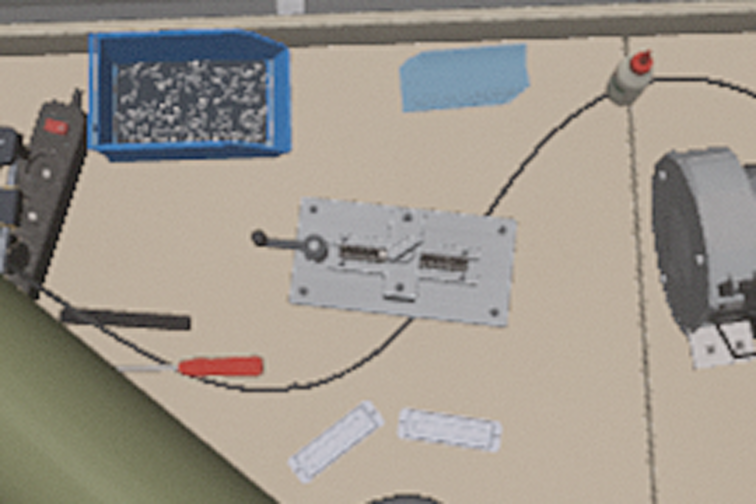

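The picture shows the lever pointing out along +y with its knob at (260,238), at lock ≈1.19, so it is at its stop. The spade at (403,248) is as I left it, and the bystanders haven't moved.

```bash
python3 -c "
from workcell import job_done
print(job_done())"
```

```text
the job is handed in; nothing more can be done
None
```

I turned the thumbscrew until it bottomed at 0.24 N m (finger-tight) and backed it off about a quarter turn (92.5°), then swung the lock lever to its stop; nothing else moved, and I handed the job in at about 25 s.

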